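# Clip a flask ring weight onto a snap hook

## Robot

A 6-joint arm with a two-finger parallel gripper is mounted at the origin on a cart in front of the work surface, level with it; the furniture and walls round the work are solid. World frame = base frame: x ahead of the robot, y to its left, z up, the work surface at z = 0. Lengths are in m, angles in degrees, forces in N, time in s.
With the tool pointing down it reaches from about 0.375 to 0.9 m from the base axis. Payload 3.1 kg.
Tool frame: the origin (TCP) lies on the centre line of the jaws, within the pads' length; the fingertips stand 25 mm ahead of it and the grasp point (between the pads) lies 6 mm ahead of it; z points along the fingers, y is the line along which they close (so a half turn about z gives the same grasp; the last joint's range is limited). The gripper opens to 87 mm and grips with 3 to 60 N. Pads are 19 mm wide; open, the fingers measure 117 mm over their backs; the gripper's body (75 mm by 190 mm) begins 51 mm behind the grasp point.
Start: joints at [53.6, 30.224, 82.088, -0, 67.689, -10.227], TCP at [0.276, 0.561, 0.219] pointing down, gripper open.
Joint ranges: [-176.69, 176.69], [-43.24, 126.21], [12.49, 139.97], [-82, 262], [0, 151.66], [-163.58, 163.58]. Speed limits (degrees/s): [159.86, 159.86, 180, 180, 180, 180].

## Interface

Orientations are given as a 3x3 rotation matrix whose columns are the frame's x, y, z axes.
In Python, from rig import * gives the robot as it stands.
- The arm moves only by the tool step_arm, never from a script. Its argument "steps" is a list of rows, each a list of 7 numbers: the shift along the tool's x, y, z normalised to -1 to 1, where 1 is 0.3 m, then the turn, a rotation vector about the tool's x, y, z normalised to -1 to 1, where 1 is 45 degrees, then the gripper's target within -1 to 1 (shut at 1, half-way at 0, fully open at -1). A call has 1 to 8 rows; each row is the pose to reach, as a shift and turn from the pose commanded when the call began, along the tool's axes at that moment; what a row does not reach only later rows make up. A row lasts 1/12 s, in which the tool goes at most 41.7 mm and 7.16 degrees, less where a joint would pass 70% of its speed; a pose out of reach is approached as far as the arm can. A call with a number of a shift or a turn outside -1 to 1 is refused whole. A call with a gripper value outside its range is refused whole. The fingers move at their own pace and stop on an object; the grip force is fixed at half the most. Time passes only in rows, so rows that repeat a pose let the fingers close. It gives the time, the measured TCP pose, the force, the opening and the grip force at its end, in the units of the state.
- read_state(): the state, without advancing time (a new reading comes with each control period).
- capture(name): name is "scene" or "top"; returns a dict with "image" (400x640x3 uint8, red, green, blue), "vertical_fov" (degrees; the focal length in pixels is half the picture's height over the tangent of half this angle, whatever the lens; pixels are square), "cx", "cy" (the principal point, pixels), "world_from_camera" (4x4, takes a point from camera to world coordinates). Camera axes: x right, y down, z forward; pixel columns grow to the right and rows downward; lengths in m; the calibration is good to about 2 mm. A picture is of the moment at which its call begins. There is no depth.
- hand_in(): hands the job in; it is judged then, once.
The state is a dict: "time_s": time; "joint_positions": joint angles; "qvel": joint speeds; "tau": joint torques, N m; "position": TCP position; "tcp_rot": TCP orientation; "force": force on the tool from outside, world axes, zero at the start; "moment": the same for the moment, N m; "opening": opening from 0.0 (shut) to 1.0 (fully open); "grasp_force": force on a finger pad.
Only numpy, scipy, OpenCV 4.12 (cv2) and the standard library are available. Lean on these libraries where they do the work, as an engineer would, in place of code of your own. Each camera call takes 0.05 s, during which the arm holds its last target. There are 200 camera calls.

## Task

Put the red flask ring weight away on the upturned snap hook: slip it down over the hook's nose so that it pushes the blue sprung gate inward and passes it, and leave it hanging on the hook with the gate snapped shut above it. Do not disturb the yellow roll of tape that lies near the ring.

Things in the scene. Friction and masses are not known exactly. Their poses are not given: they have to be found in the camera images.
- ring_center (a point): centre (7 mm above the underside) of the loose red ring weight, lying flat: 60 mm outer, 44 mm inner diameter, 14 mm high, about 0.12 kg; z is its axis. Grip it across its outside, fingers astride the hook. To hang it, lower it level with its centre at x = -29 mm, y = 0 (8 mm either way) of hook_bowl: nose in its hole, far wall in the mouth. Let go, it swings down and hangs round the rod.
- hook_bowl (a point): lowest inside point of the hook, 88 mm above the worktop. The fixed hook is an upright U of 8 mm steel rod, open upward, in this point's x-z plane (z up), on a grey foot 110 x 84 x 10 mm. Nose (free arm): axis at x = -20 mm, top at z = 69 mm. Spine (with the gate's hinge): axis at x = +20 mm, top at z = 68 mm; clear gap 32 mm. The -x side and both sides are open.
- gate (a joint): blue sprung gate, a bar 34 x 7 x 4 mm that closes the mouth from spine to nose, 62 mm above hook_bowl. It swings down into the hook only: 0 rad shut, 1.45 fully in, 0.7 to 1.1 as the ring's far wall goes by. The ring pushes it in with 2 to 5 N; its spring shuts it once the ring's centre is less than about 19 mm above hook_bowl (the ring meets the bowl at about 7 mm).
- tape_roll: yellow roll of label tape near the ring, a bystander of like shape, 59 mm across and 19 mm high, lying flat; origin at the centre of its underside.

How it is judged:
By the outcome, as a careful person would: the job done as asked, in the order asked, and still so for the second after the job is handed in, with the robot touching nothing.
It also fails if it takes over 38 s, if anything falls off the work surface, if the arm or the gripper's body presses on something with over 40 N, if the wrist force passes 120 N, or if a joint passes its speed limit or range.

## Working session

There is one attempt and no reset: what is moved stays moved. The work goes in short steps, Python scripts to look and compute and a tool call to move; the robot and the scene stay as the last step left them, time stands still between calls to the robot, and variables do not carry over. Pictures are saved under pics/ and viewed, at most 10 in all, crops included, and the job is handed in when it is done.

Besides the shell and the picture viewer there is one more tool, called after "Request:" in YAML: its name, and indented under it one key for each argument. step_arm: Moves the arm, as the interface text tells. Scaled input: -1 to 1 covers 0.3 m each way for a shift and 45 degrees each way for a turn. Its arguments: {"type":"object","properties":{"steps":{"type":"array"}},"required":["steps"]}

```bash
mkdir -p pics; cat > h.py <<'E'
from rig import *
import numpy as np, cv2
def ray(c,u,v):
    h,w=c["image"].shape[:2]; f=h/2/np.tan(np.radians(c["vertical_fov"])/2)
    T=np.array(c["world_from_camera"]); d=T[:3,:3]@np.array([(u-c["cx"])/f,(v-c["cy"])/f,1]); return T[:3,3],d
def onz(c,u,v,z):
    o,d=ray(c,u,v); return o+d*(z-o[2])/d[2]
def proj(c,p):
    h,w=c["image"].shape[:2]; f=h/2/np.tan(np.radians(c["vertical_fov"])/2)
    T=np.linalg.inv(np.array(c["world_from_camera"])); q=T[:3,:3]@np.array(p)+T[:3,3]; return np.array([c["cx"]+f*q[0]/q[2],c["cy"]+f*q[1]/q[2]])
E
python3 - <<'E'
from h import *
s=read_state(); print(s)
for n in("scene","top"):
    c=capture(n); cv2.imwrite(f"pics/{n}0.png",c["image"][:,:,::-1]); print(n,c["vertical_fov"],c["cx"],c["cy"],np.round(c["world_from_camera"],3))
E
```

```text
{'time_s': 0.0, 'joint_positions': array([ 5.35981525e+01,  3.02790870e+01,  8.21561551e+01, -1.29398415e-03,
        6.76878449e+01, -1.02289722e+01]), 'qvel': array([ 0.11568852, -0.05778031,  0.03506916,  0.01784462, -0.06242041,
       -0.12815629]), 'tau': array([ 1.89927446e-04, -4.40048397e+01, -1.76588309e+01,  6.33189571e-02,
        5.83285920e-02, -1.92208868e-04]), 'position': array([0.27522922, 0.56031924, 0.21767162]), 'tcp_rot': array([[-8.97470850e-01,  4.41071980e-01, -1.25806384e-03],
       [ 4.41073626e-01,  8.97469233e-01, -1.74148803e-03],
       [ 3.60952013e-04, -2.11783352e-03, -9.99997692e-01]]), 'force': array([-0.37443359,  0.97713986,  0.96424475]), 'moment': array([ 0.01779421, -0.00113697,  0.00549636]), 'grasp_force': 0.0, 'opening': 0.9985408855808963}
scene 52.3345708318336 320.7710454317408 201.96827681856078 [[ 0.764 -0.246  0.597 -0.055]
 [-0.645 -0.287  0.708 -0.8  ]
 [-0.003 -0.926 -0.378  0.495]
 [ 0.     0.     0.     1.   ]]
top 54.326473106958225 322.60566107889184 192.09118863329252 [[ 0.021 -0.986  0.167  0.381]
 [-1.    -0.022 -0.001 -0.141]
 [ 0.004 -0.167 -0.986  0.951]
 [ 0.     0.     0.     1.   ]]
```

View pics/scene0.png

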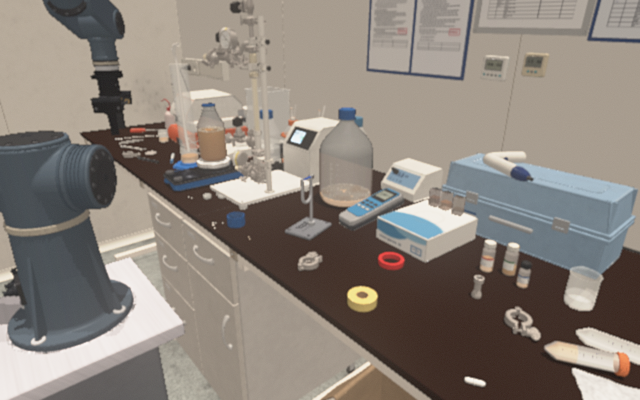

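View pics/top0.png

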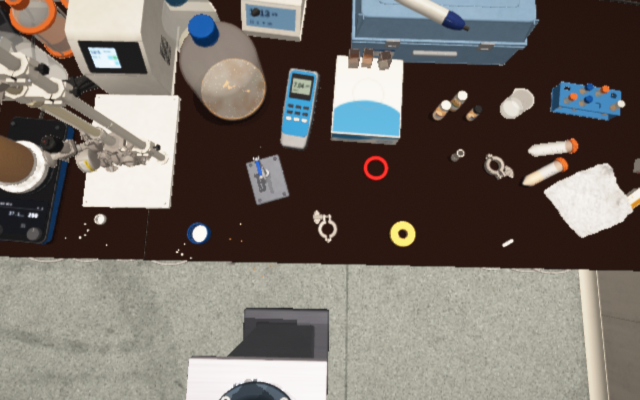

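The scene view shows the hook at about (310,205) on its foot, the ring at (391,261) and the tape at (362,298). In the top view the hook foot is at (267,180), the ring at (376,168) and the tape at (403,234). Next I measure them.

```bash
python3 - <<'E'
from h import *
T=capture("top");S=capture("scene")
def mask(c,lo,hi,box):
    h=cv2.cvtColor(c["image"],cv2.COLOR_RGB2HSV); m=cv2.inRange(h,np.array(lo),np.array(hi)); o=np.zeros_like(m);x0,y0,x1,y1=box;o[y0:y1,x0:x1]=m[y0:y1,x0:x1];return o
def ell(c,lo,hi,box):
    m=mask(c,lo,hi,box);k=max(cv2.findContours(m,cv2.RETR_EXTERNAL,cv2.CHAIN_APPROX_NONE)[0],key=cv2.contourArea);return cv2.fitEllipse(k)
for n,c,b,z,lo,hi in(("ringT",T,(350,145,400,195),.014,(0,120,80),(8,255,255)),("ringS",S,(370,245,410,275),.009,(0,120,80),(8,255,255)),("tapeT",T,(385,215,420,250),.019,(20,60,80),(35,255,255)),("tapeS",S,(340,280,385,315),.01,(20,60,80),(35,255,255))):
    e=ell(c,lo,hi,b);print(n,np.round(e[0],1),np.round(e[1],1),np.round(onz(c,*e[0],z),4))
for n,c,b in(("T",T,(235,140,300,215)),("S",S,(275,165,345,245))):
    x0,y0,x1,y1=b;g=c["image"][y0:y1,x0:x1,::-1];cv2.imwrite(f"pics/hook{n}.png",cv2.resize(g,None,fx=7,fy=7,interpolation=cv2.INTER_CUBIC))
a=cv2.imread("pics/hookT.png");b=cv2.imread("pics/hookS.png")
h=max(a.shape[0],b.shape[0]);o=np.zeros((h,a.shape[1]+b.shape[1],3),np.uint8);o[:a.shape[0],:a.shape[1]]=a;o[:b.shape[0],a.shape[1]:]=b
o=cv2.resize(o,None,fx=800/o.shape[1],fy=800/o.shape[1]);print(o.shape,a.shape,b.shape);cv2.imwrite("pics/hook.png",o)
E
```

```text
ringT [375.4 167.7] [24.6 25.1] [ 0.6035 -0.2701  0.014 ]
ringS [390.7 260.4] [19.1 27.8] [ 0.6037 -0.2711  0.009 ]
tapeT [402.2 233.5] [25.  25.8] [ 0.4431 -0.3331  0.019 ]
tapeS [361.8 298.5] [25.5 31. ] [ 0.4443 -0.3333  0.01  ]
(474, 800, 3) (525, 455, 3) (560, 490, 3)
```

View pics/hook.png

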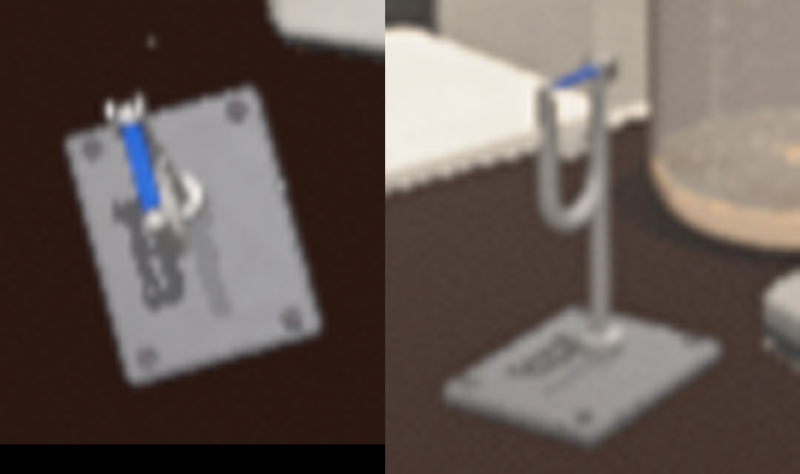

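The crops show the gate (blue) running from the spine's top at about top px (256,158) to the nose at (260.6,176.3). The nose faces the robot. In the scene view the nose is at (302,180) and the spine's top at (312,176.5). The foot's long side runs along the hook plane.

```bash
python3 - <<'E'
from h import *
T=capture("top");S=capture("scene");k=800/945*7
N=(235+152/k,140+217/k);P=(235+124/k,140+106/k)
NS=(275+160/k,165+88/k);PS=(275+220/k,165+68/k)
print("T nose,spine",onz(T,*N,.157),onz(T,*P,.156)); print("S",onz(S,*NS,.156),onz(S,*PS,.156))
# foot corners top face z=.01
fc=[(66,137),(257,86),(321,328),(131,385)]
w=np.array([onz(T,235+a/k,140+b/k,.01)[:2] for a,b in fc]);print(w,w.mean(0))
for i in range(4):
    d=w[(i+1)%4]-w[i];print(np.linalg.norm(d),np.degrees(np.arctan2(d[1],d[0])))
fs=[(575,307),(720,347),(592,433),(447,392)]
w=np.array([onz(S,275+(a-385)/k,165+b/k,.01)[:2] for a,b in fs]);print(w,w.mean(0))
for i in range(4):
    d=w[(i+1)%4]-w[i];print(np.linalg.norm(d),np.degrees(np.arctan2(d[1],d[0])))
# gate centroid & axis
for n,c,b,z in(("T",T,(245,150,275,185),.15),("S",S,(295,170,320,190),.15)):
    h=cv2.cvtColor(c["image"],cv2.COLOR_RGB2HSV);x0,y0,x1,y1=b;m=np.zeros(h.shape[:2],np.uint8);m[y0:y1,x0:x1]=cv2.inRange(h,np.array((105,130,60)),np.array((130,255,255)))[y0:y1,x0:x1]
    v,u=np.nonzero(m);q=np.array([onz(c,a,e,.152)[:2] for a,e in zip(u,v)]);C=np.cov(q.T);l,V=np.linalg.eigh(C);print(n,len(u),q.mean(0),np.degrees(np.arctan2(V[1,1],V[0,1])),q[np.argmin(q[:,0])],q[np.argmax(q[:,0])])
E
```

```text
T nose,spine [ 0.54524683 -0.01181541  0.157     ] [5.85321186e-01 1.74658750e-04 1.56000000e-01]
S [ 0.54023369 -0.01960377  0.156     ] [ 0.57671353 -0.01552371  0.156     ]
[[ 0.60900438  0.04961049]
 [ 0.63277509 -0.02927828]
 [ 0.53054609 -0.05980623]
 [ 0.50513525  0.01728994]] [ 0.5693652  -0.00554602]
0.082392260308416 -73.23142932455534
0.10668985935757397 -163.37315457661637
0.08117592234182289 108.24217426999243
0.10878149334754081 17.28436939705293
[[ 0.60748014  0.04809099]
 [ 0.63094798 -0.03217254]
 [ 0.52991011 -0.06172025]
 [ 0.50524741  0.01240425]] [ 0.56839641 -0.00834939]
0.08362400156216777 -73.70187893618066
0.10526974115834399 -163.69886534830596
0.07811971590929168 108.40331288564875
0.10828238166567188 19.242744728201526
T 45 [ 0.56565182 -0.00534526] -162.912405056204 [ 0.55179842 -0.0072839 ] [ 0.57970789 -0.00381786]
  avg = a.mean(axis, **keepdims_kw)
  ret = um.true_divide(
<stdin>:18: RuntimeWarning: Degrees of freedom <= 0 for slice
  c *= np.true_divide(1, fact)
  c *= np.true_divide(1, fact)
Traceback (most recent call last):
ValueError: not enough values to unpack (expected 2, got 0)

During handling of the above exception, another exception occurred:

Traceback (most recent call last):
numpy.linalg.LinAlgError: 0-dimensional array given. Array must be at least two-dimensional
```

```bash
cat >> h.py <<'E'
def go(x,y,z,yaw):
    "row (shift/0.3, turn/45) to put the TCP at x,y,z, pointing down, tool y at yaw"
    from scipy.spatial.transform import Rotation as Ro
    s=read_state();R=np.array(s["tcp_rot"]);a=np.radians(yaw);Y=np.array([np.cos(a),np.sin(a),0]);Z=np.array([0,0,-1.]);W=np.stack([np.cross(Y,Z),Y,Z],1)
    d=R.T@(np.array([x,y,z])-s["position"])/.3;t=Ro.from_matrix(R.T@W).as_rotvec(degrees=True)/45
    print(np.round(d,3),np.round(t,3),"n",np.linalg.norm(d)*.3/.0417,"p",np.round(s["position"],4),"F",np.round(s["force"],1),"op",s["opening"],s["grasp_force"])
E
python3 - <<'E'
from h import *
c=capture("top")
for u in((332,141),(400,143),(302,148),(280,142)): print([np.round(onz(c,*u,z),3) for z in(0,.05,.08)])
go(.31,.29,.25,90);go(.40,0,.25,90)
E
```

```text
[array([ 0.674, -0.162,  0.   ]), array([ 0.658, -0.161,  0.05 ]), array([ 0.649, -0.16 ,  0.08 ])]
[array([ 0.672, -0.334,  0.   ]), array([ 0.657, -0.324,  0.05 ]), array([ 0.648, -0.318,  0.08 ])]
[array([ 0.654, -0.087,  0.   ]), array([ 0.639, -0.09 ,  0.05 ]), array([ 0.631, -0.091,  0.08 ])]
[array([ 0.668, -0.031,  0.   ]), array([ 0.653, -0.037,  0.05 ]), array([ 0.644, -0.04 ,  0.08 ])]
[-0.501 -0.759 -0.105] [-0.001 -0.    -0.582] n 6.589497989938389 p [0.2755 0.5608 0.2184] F [ 0.5  0.4 -0.1] op 1.0037487750343363 0.0
[-1.197 -1.495 -0.105] [-0.001 -0.    -0.582] n 13.795927077206166 p [0.2755 0.5608 0.2184] F [ 0.5  0.4 -0.1] op 1.0037487750343363 0.0
```

Request:
step_arm:
  steps:
    - [-0.5,-0.76,-0.1,0,0,-0.58,-1]
    - [-0.5,-0.76,-0.1,0,0,-0.58,-1]
    - [-0.5,-0.76,-0.1,0,0,-0.58,-1]
    - [-0.5,-0.76,-0.1,0,0,-0.58,-1]
    - [-0.5,-0.76,-0.1,0,0,-0.58,-1]
    - [-0.5,-0.76,-0.1,0,0,-0.58,-1]
    - [-0.5,-0.76,-0.1,0,0,-0.58,-1]
    - [-0.5,-0.76,-0.1,0,0,-0.58,-1]

```text
time_s: 1.02
position: [0.3094, 0.2864, 0.2491]
tcp_rot: [[-1.0, 0.005, -0.0], [0.005, 1.0, -0.002], [0.0, -0.002, -1.0]]
force: [0.4, 0.4, 0.9]
opening: 0.999
grasp_force: 0.0
```

```bash
python3 - <<'E'
from h import *
go(.42,0,.25,90)
E
```

```text
[-0.374 -0.953 -0.001] [-0.002 -0.    -0.007] n 7.362159922623319 p [0.3094 0.2864 0.2491] F [0.4 0.4 0.9] op 0.9987034571053257 0.0
```

Request:
step_arm:
  steps:
    - [-0.37,-0.95,0,0,0,0,-1]
    - [-0.37,-0.95,0,0,0,0,-1]
    - [-0.37,-0.95,0,0,0,0,-1]
    - [-0.37,-0.95,0,0,0,0,-1]
    - [-0.37,-0.95,0,0,0,0,-1]
    - [-0.37,-0.95,0,0,0,0,-1]
    - [-0.37,-0.95,0,0,0,0,-1]
    - [-0.37,-0.95,0,0,0,0,-1]

```text
time_s: 1.68
position: [0.4241, 0.0006, 0.2492]
tcp_rot: [[-1.0, 0.005, 0.005], [0.005, 1.0, -0.003], [-0.005, -0.003, -1.0]]
force: [0.0, 0.3, -0.3]
opening: 1.002
grasp_force: 0.0
```

```bash
python3 - <<'E'
from h import *
go(.6035,-.2705,.15,90)
E
```

```text
[-0.601 -0.9    0.336] [-0.003  0.006 -0.006] n 8.149687686072474 p [0.4241 0.0006 0.2492] F [ 0.   0.3 -0.3] op 1.0019479009389725 0.0
```

Request:
step_arm:
  steps:
    - [-0.6,-0.9,0.33,0,0,0,-1]
    - [-0.6,-0.9,0.33,0,0,0,-1]
    - [-0.6,-0.9,0.33,0,0,0,-1]
    - [-0.6,-0.9,0.33,0,0,0,-1]
    - [-0.6,-0.9,0.33,0,0,0,-1]
    - [-0.6,-0.9,0.33,0,0,0,-1]
    - [-0.6,-0.9,0.33,0,0,0,-1]
    - [-0.6,-0.9,0.33,0,0,0,-1]

```text
time_s: 2.35
position: [0.5986, -0.2616, 0.1503]
tcp_rot: [[-1.0, 0.001, 0.0], [0.001, 1.0, 0.0], [-0.0, 0.0, -1.0]]
force: [0.3, -0.4, -0.0]
opening: 1.002
grasp_force: 0.0
```

Request:
step_arm:
  steps:
    - [0,0,0,0,0,0,-1]
    - [0,0,0,0,0,0,-1]
    - [0,0,0,0,0,0,-1]

```text
time_s: 2.6
position: [0.5967, -0.2595, 0.1505]
tcp_rot: [[-1.0, 0.001, -0.001], [0.001, 1.0, 0.002], [0.001, 0.002, -1.0]]
force: [-0.3, -0.1, -0.1]
opening: 0.995
grasp_force: 0.0
```

```bash
python3 - <<'E'
from h import *
go(.6035,-.2705,.028,90)
c=capture("scene");cv2.imwrite("pics/a.png",cv2.resize(c["image"][150:330,260:500,::-1],None,fx=3,fy=3))
E
```

```text
[-0.023 -0.037  0.408] [ 0.002 -0.002 -0.002] n 2.954165269058557 p [ 0.5967 -0.2595  0.1505] F [-0.3 -0.1 -0.1] op 0.995276093731782 0.0
```

View pics/a.png

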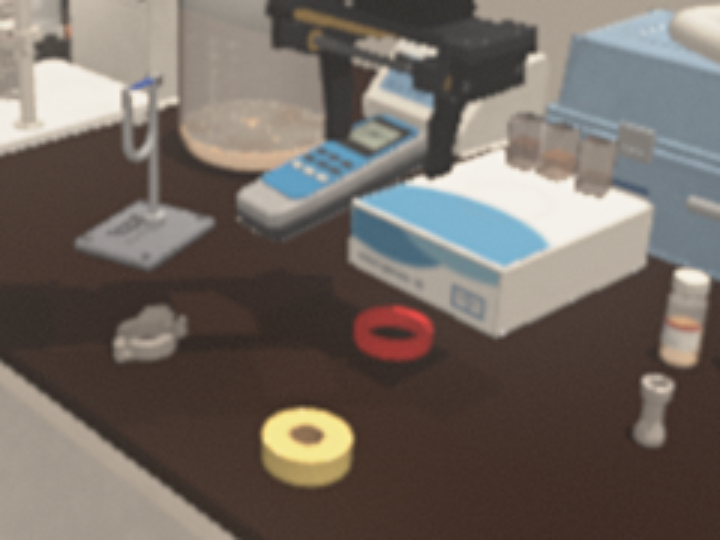

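The crop shows the gripper above the ring at (393,333), open wide enough. The box is just behind and the tape at (307,445) is well clear.

Request:
step_arm:
  steps:
    - [-0.02,-0.036,0.1,0,0,0,-1]
    - [-0.02,-0.036,0.2,0,0,0,-1]
    - [-0.02,-0.036,0.3,0,0,0,-1]
    - [-0.02,-0.036,0.35,0,0,0,-1]
    - [-0.02,-0.036,0.38,0,0,0,-1]
    - [-0.02,-0.036,0.408,0,0,0,-1]
    - [-0.02,-0.036,0.408,0,0,0,-1]

```text
time_s: 3.23
position: [0.6025, -0.2702, 0.0286]
tcp_rot: [[-1.0, 0.0, -0.001], [0.0, 1.0, 0.001], [0.001, 0.001, -1.0]]
force: [0.3, 0.8, 0.8]
opening: 0.999
grasp_force: 0.0
```

```bash
python3 - <<'E'
from h import *
go(.6035,-.2705,.028,90)
E
```

```text
[-0.003 -0.001  0.002] [ 0.001 -0.001 -0.   ] n 0.02917958273328614 p [ 0.6025 -0.2702  0.0286] F [0.3 0.8 0.8] op 0.9987217975460134 0.0
```

Request:
step_arm:
  steps:
    - [-0.003,0,0,0,0,0,0]
    - [-0.003,0,0,0,0,0,1]
    - [-0.003,0,0,0,0,0,1]
    - [-0.003,0,0,0,0,0,1]
    - [-0.003,0,0,0,0,0,1]
    - [-0.003,0,0,0,0,0,1]
    - [-0.003,0,0,0,0,0,1]
    - [-0.003,0,0,0,0,0,1]

```text
time_s: 3.9
position: [0.6037, -0.2714, 0.029]
tcp_rot: [[-1.0, 0.001, 0.0], [0.001, 1.0, -0.0], [-0.0, -0.0, -1.0]]
force: [0.3, -0.3, 0.1]
opening: 0.48
grasp_force: 0.0
```

```bash
python3 - <<'E'
from h import *
s=read_state();print(s["opening"],s["grasp_force"],s["force"])
c=capture("scene");t=capture("top")
a=cv2.resize(c["image"][190:310,320:460,::-1],None,fx=2.85,fy=2.85);b=cv2.resize(t["image"][110:230,310:450,::-1],None,fx=2.85,fy=2.85);cv2.imwrite("pics/b.png",np.hstack([a,b]))
E
```

```text
0.47998304213428394 0.0 [ 0.34785742 -0.3387456   0.14711516]
```

View pics/b.png

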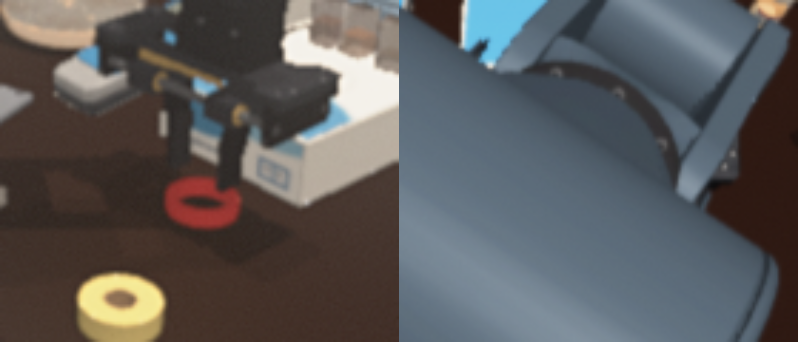

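The left crop shows the ring unmoved at (202,203), with the fingertips apparently ending above it at (175,165) and (228,188). I compare that with projections of the reported pose.

```bash
python3 - <<'E'
from h import *
c=capture("scene")
print("now seen (381.4,247.9),(400,256)")
for z in(.004,.02,.03,.04): print(z,[np.round(proj(c,(.6037,-.2714+d,z)),1) for d in(.027,-.027)])
for x in(.62,.64): print(x,[np.round(proj(c,(x,-.2714+d,.004)),1) for d in(.027,-.027)])
print("before seen (371.7,196.7),(405.7,207.3)")
for z in(.1255,.15): print(z,[np.round(proj(c,(.5967,-.2595+d,z)),1) for d in(.05,-.05)])
E
```

```text
now seen (381.4,247.9),(400,256)
0.004 [array([382. , 257.9]), array([399.7, 266.9])]
0.02 [array([382.4, 252. ]), array([400.2, 260.8])]
0.03 [array([382.6, 248.2]), array([400.5, 257. ])]
0.04 [array([382.8, 244.5]), array([400.8, 253.1])]
0.62 [array([386.6, 255.6]), array([404.3, 264.5])]
0.64 [array([392., 253.]), array([409.7, 261.6])]
before seen (371.7,196.7),(405.7,207.3)
0.1255 [array([371.5, 207.4]), array([405.6, 221.2])]
0.15 [array([372. , 197.6]), array([406.5, 210.7])]
```

The tips read about 26 mm higher than the reported pose implies, in both pictures, while x and y agree. So the reported height, or the tip offset, is off by that much. I reopen, then lower in small steps and watch the force.

Request:
step_arm:
  steps:
    - [0,0,0,0,0,0,-1]
    - [0,0,0,0,0,0,-1]
    - [0,0,0,0,0,0,-1]
    - [0,0,0,0,0,0,-1]
    - [0,0,0,0,0,0,-1]
    - [0,0,0,0,0,0,-1]
    - [0,0,0,0,0,0,-1]

```text
time_s: 4.63
position: [0.6037, -0.2713, 0.029]
tcp_rot: [[-1.0, 0.001, -0.0], [0.001, 1.0, -0.0], [0.0, -0.0, -1.0]]
force: [0.4, 0.4, -0.2]
opening: 0.785
grasp_force: 0.0
```

Request:
step_arm:
  steps:
    - [0,0,0.02,0,0,0,-1]
    - [0,0,0.04,0,0,0,-1]
    - [0,0,0.04,0,0,0,-1]

```text
time_s: 4.88
position: [0.6027, -0.2707, 0.0153]
tcp_rot: [[-1.0, 0.001, -0.002], [0.001, 1.0, 0.002], [0.002, 0.002, -1.0]]
force: [-0.0, 0.5, 0.1]
opening: 0.968
grasp_force: 0.0
```

```bash
python3 - <<'E'
from h import *
s=read_state();print(s["opening"],s["force"],s["position"])
c=capture("scene");cv2.imwrite("pics/c.png",cv2.resize(c["image"][190:310,320:460,::-1],None,fx=5,fy=5))
p=s["position"]
for z in(.003,.015,.025): print(z,[np.round((proj(c,(p[0],p[1]+d,z))-[320,190])*5) for d in(.05,-.05)])
E
```

```text
0.967541825673794 [-0.01879728  0.52362016  0.08129194] [ 0.60271817 -0.27067666  0.01533479]
0.003 [array([272., 323.]), array([436., 407.])]
0.015 [array([273., 301.]), array([438., 384.])]
0.025 [array([274., 283.]), array([440., 365.])]
```

View pics/c.png

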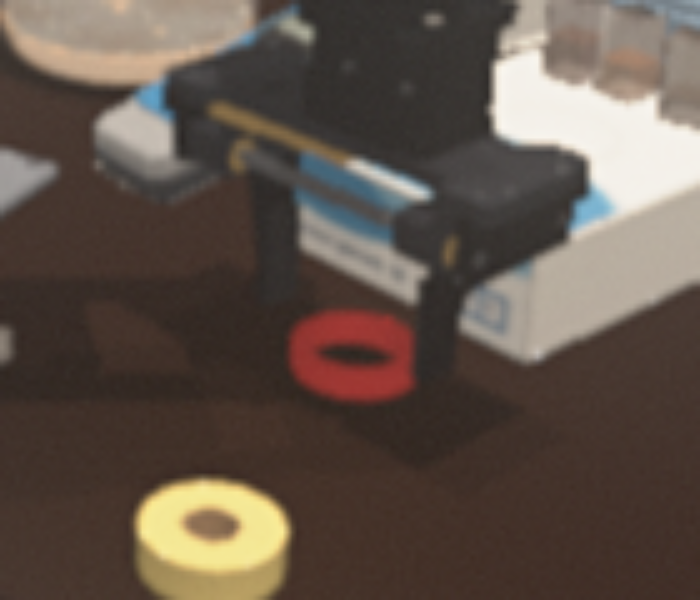

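Tips are at (277,300) and (437,378), at z of about 16 mm, so the tip height equals the reported TCP height. They stand astride the ring, and about 12 mm more is needed.

Request:
step_arm:
  steps:
    - [0,0,0.02,0,0,0,-1]
    - [0,0,0.03,0,0,0,-1]
    - [-0.003,0,0.04,0,0,0,-1]
    - [-0.003,0,0.04,0,0,0,-1]

```text
time_s: 5.27
position: [0.6043, -0.2711, 0.0041]
tcp_rot: [[-1.0, 0.001, -0.001], [0.001, 1.0, 0.001], [0.001, 0.001, -1.0]]
force: [-0.5, 0.8, 0.1]
opening: 1.001
grasp_force: 0.0
```

Request:
step_arm:
  steps:
    - [0,0,0,0,0,0,1]
    - [0,0,0,0,0,0,1]
    - [0,0,0,0,0,0,1]
    - [0,0,0,0,0,0,1]
    - [0,0,0,0,0,0,1]
    - [0,0,0,0,0,0,1]
    - [0,0,0,0,0,0,1]

```text
time_s: 5.85
position: [0.6047, -0.2713, 0.0052]
tcp_rot: [[-1.0, 0.001, 0.0], [0.001, 1.0, -0.0], [-0.0, -0.0, -1.0]]
force: [0.1, -0.4, 0.3]
opening: 0.671
grasp_force: 30.0
```

Request:
step_arm:
  steps:
    - [0,0,-0.05,0,0,0,1]
    - [0,0,-0.15,0,0,0,1]
    - [0,0,-0.28,0,0,0,1]
    - [0,0,-0.41,0,0,0,1]
    - [0,0,-0.54,0,0,0,1]
    - [0,0,-0.66,0,0,0,1]
    - [0,0,-0.66,0,0,0,1]
    - [0,0,-0.66,0,0,0,1]

```text
time_s: 6.52
position: [0.606, -0.2722, 0.2072]
tcp_rot: [[-1.0, 0.001, 0.006], [0.001, 1.0, -0.004], [-0.006, -0.004, -1.0]]
force: [0.1, 0.1, -1.0]
opening: 0.677
grasp_force: 30.0
```

```bash
python3 - <<'E'
from h import *
go(.537,-.0155,.20,107)
E
```

```text
[0.231 0.855 0.019] [-0.006  0.007 -0.379] n 6.376549856058992 p [ 0.606  -0.2722  0.2072] F [ 0.1  0.1 -1. ] op 0.676560826100208 29.999696910381317
```

Request:
step_arm:
  steps:
    - [0.04,0.1,0,0,0,-0.1,1]
    - [0.08,0.22,0,0,0,-0.2,1]
    - [0.12,0.34,0,0,0,-0.3,1]
    - [0.16,0.47,0,0,0,-0.38,1]
    - [0.19,0.6,0,0,0,-0.38,1]
    - [0.22,0.72,0,0,0,-0.38,1]
    - [0.23,0.82,0,0,0,-0.38,1]
    - [0.23,0.855,0,0,0,-0.38,1]

```text
time_s: 7.18
position: [0.5319, -0.0101, 0.2013]
tcp_rot: [[-0.955, -0.296, -0.007], [-0.296, 0.955, 0.003], [0.006, 0.005, -1.0]]
force: [-0.3, -0.8, -1.9]
opening: 0.675
grasp_force: 30.0
```

Request:
step_arm:
  steps:
    - [0,0,0,0,0,0,1]
    - [0,0,0,0,0,0,1]
    - [0,0,0,0,0,0,1]
    - [0,0,0,0,0,0,1]

```text
time_s: 7.52
position: [0.5364, -0.0163, 0.2026]
tcp_rot: [[-0.957, -0.291, -0.0], [-0.291, 0.957, -0.0], [0.0, -0.0, -1.0]]
force: [-0.5, -0.3, -1.4]
opening: 0.672
grasp_force: 30.0
```

```bash
python3 - <<'E'
from h import *
go(.5373,-.0155,.165,107)
c=capture("scene");cv2.imwrite("pics/d.png",cv2.resize(c["image"][120:250,240:380,::-1],None,fx=4.6,fy=4.6,interpolation=cv2.INTER_CUBIC))
h=cv2.cvtColor(c["image"],cv2.COLOR_RGB2HSV);m=cv2.inRange(h,np.array((0,150,80)),np.array((6,255,255)));m[:100]=0;m[240:]=0;m[:,:250]=0;m[:,380:]=0
k=max(cv2.findContours(m,0,1)[0],key=cv2.contourArea);e=cv2.fitEllipse(k);s=read_state();print(e,cv2.boundingRect(k),proj(c,s["position"]+np.array([0,0,.002])))
E
```

```text
[-0.004  0.002  0.125] [-0.    -0.    -0.002] n 0.9027007848794402 p [ 0.5364 -0.0163  0.2026] F [-0.5 -0.3 -1.4] op 0.6722056444419454 29.999587386846542
((298.1177062988281, 161.1291961669922), (8.52988052368164, 18.162134170532227), 91.67385864257812) (289, 157, 19, 9) [299.58644938 161.40486026]
```

View pics/d.png

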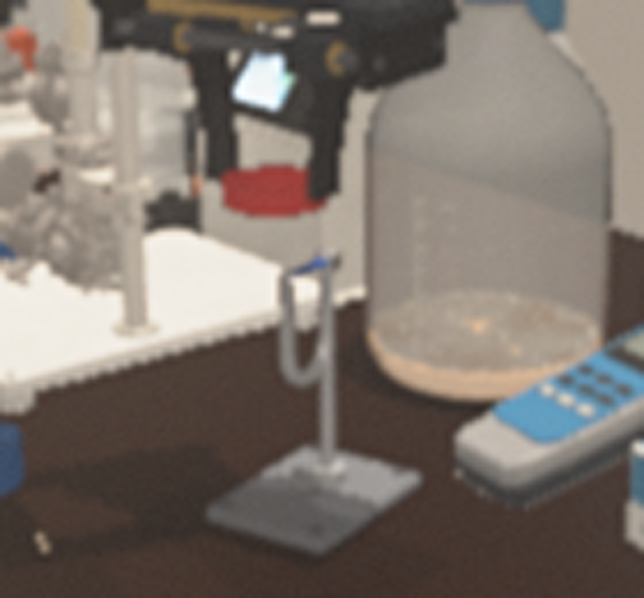

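The ring is held level above the hook at crop (275,190), with its centre where predicted, and the nose at (288,278) lies below its hole. I lower to the gate and check the force.

Request:
step_arm:
  steps:
    - [0,0,0.04,0,0,0,1]
    - [0,0,0.08,0,0,0,1]
    - [0,0,0.11,0,0,0,1]
    - [0,0,0.14,0,0,0,1]
    - [0,0,0.16,0,0,0,1]
    - [0,0,0.175,0,0,0,1]
    - [0,0,0.175,0,0,0,1]

```text
time_s: 8.15
position: [0.5357, -0.0152, 0.1497]
tcp_rot: [[-0.956, -0.293, -0.001], [-0.293, 0.956, -0.0], [0.001, 0.0, -1.0]]
force: [-0.3, -1.2, 0.9]
opening: 0.669
grasp_force: 30.0
```

```bash
python3 - <<'E'
from h import *
go(.5368,-.015,.1,107)
c=capture("scene");cv2.imwrite("pics/e.png",cv2.resize(c["image"][140:250,260:360,::-1],None,fx=5,fy=5,interpolation=cv2.INTER_CUBIC))
E
```

```text
[-0.004 -0.     0.166] [ 0.    -0.002  0.   ] n 1.1930164299694201 p [ 0.5357 -0.0152  0.1497] F [-0.3 -1.2  0.9] op 0.668679032664449 30.000121146440506
```

View pics/e.png

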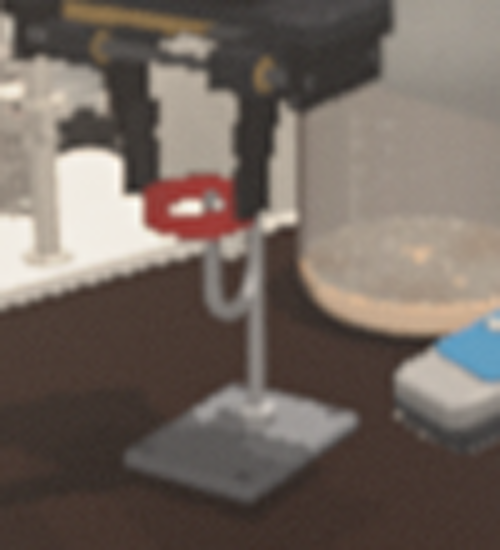

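The nose shows inside the ring's hole at (210,200), and the upward force has risen by about 2 N, which is the gate yielding. I keep lowering.

Request:
step_arm:
  steps:
    - [0,0,0.02,0,0,0,1]
    - [0,0,0.04,0,0,0,1]
    - [0,0,0.06,0,0,0,1]
    - [0,0,0.08,0,0,0,1]
    - [0,0,0.08,0,0,0,1]

```text
time_s: 8.62
position: [0.5348, -0.0145, 0.1251]
tcp_rot: [[-0.956, -0.293, -0.003], [-0.293, 0.956, 0.001], [0.003, 0.001, -1.0]]
force: [0.1, 0.6, -0.1]
opening: 0.67
grasp_force: 30.0
```

Request:
step_arm:
  steps:
    - [0,0,0.02,0,0,0,1]
    - [0,0,0.04,0,0,0,1]
    - [0,0,0.06,0,0,0,1]
    - [0,0,0.08,0,0,0,1]
    - [0,0,0.08,0,0,0,1]

```text
time_s: 9.03
position: [0.5353, -0.0145, 0.101]
tcp_rot: [[-0.956, -0.293, -0.002], [-0.293, 0.956, 0.001], [0.002, 0.001, -1.0]]
force: [0.5, 0.6, -0.6]
opening: 0.671
grasp_force: 30.0
```

```bash
python3 - <<'E'
from h import *
go(.5368,-.015,.098,107)
c=capture("scene");cv2.imwrite("pics/f.png",cv2.resize(c["image"][140:250,260:360,::-1],None,fx=5,fy=5,interpolation=cv2.INTER_CUBIC))
E
```

```text
[-0.004 -0.003  0.01 ] [ 0.002 -0.002  0.   ] n 0.08004472477249856 p [ 0.5353 -0.0145  0.101 ] F [ 0.5  0.6 -0.6] op 0.6709099672783143 29.999662041664124
```

View pics/f.png

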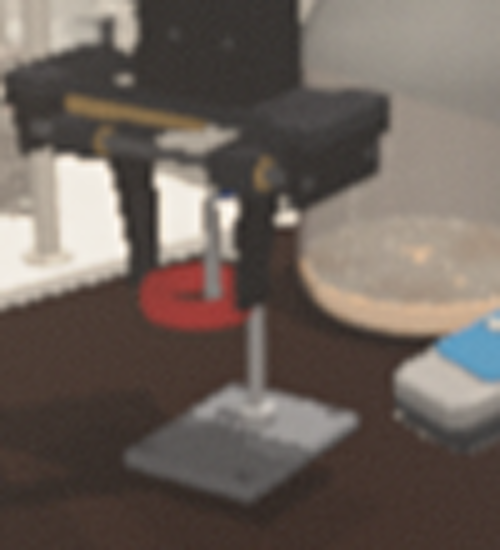

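The ring is low on the hook with the nose through it at (213,240). Blue is visible at the nose top at (228,192), so the gate has closed above it. I lower 3 mm more and release.

Request:
step_arm:
  steps:
    - [0,0,0.01,0,0,0,1]
    - [0,0,0.01,0,0,0,1]
    - [0,0,0.01,0,0,0,-1]
    - [0,0,0.01,0,0,0,-1]
    - [0,0,0.01,0,0,0,-1]
    - [0,0,0.01,0,0,0,-1]
    - [0,0,0.01,0,0,0,-1]
    - [0,0,0.01,0,0,0,-1]

```text
time_s: 9.75
position: [0.5361, -0.0148, 0.0997]
tcp_rot: [[-0.956, -0.293, 0.0], [-0.293, 0.956, -0.0], [-0.0, -0.0, -1.0]]
force: [0.1, -0.0, 0.1]
opening: 0.98
grasp_force: 0.0
```

Request:
step_arm:
  steps:
    - [0,0,0,0,0,0,-1]
    - [0,0,0,0,0,0,-1]
    - [0,0,-0.05,0,0,0,-1]
    - [0,0,-0.12,0,0,0,-1]
    - [0,0,-0.22,0,0,0,-1]
    - [0,0,-0.34,0,0,0,-1]
    - [0,0,-0.45,0,0,0,-1]
    - [0,0,-0.45,0,0,0,-1]

```text
time_s: 10.42
position: [0.5403, -0.0156, 0.2411]
tcp_rot: [[-0.956, -0.293, 0.014], [-0.293, 0.956, -0.003], [-0.012, -0.007, -1.0]]
force: [0.9, -0.4, -0.1]
opening: 0.996
grasp_force: 0.0
```

Request:
step_arm:
  steps:
    - [0.1,0,0,0,0,0,-1]
    - [0.2,0,0,0,0,0,-1]
    - [0.3,0,0,0,0,0,-1]
    - [0.3,0,0,0,0,0,-1]
    - [0.3,0,0,0,0,0,-1]
    - [0.3,0,0,0,0,0,-1]
    - [0.3,0,0,0,0,0,-1]
    - [0.3,0,0,0,0,0,-1]

```text
time_s: 11.08
position: [0.4512, -0.0411, 0.2345]
tcp_rot: [[-0.956, -0.293, 0.001], [-0.293, 0.956, -0.0], [-0.001, -0.0, -1.0]]
force: [0.7, -0.0, 0.0]
opening: 0.999
grasp_force: 0.0
```

```bash
python3 - <<'E'
from h import *
s=read_state();print(s["time_s"],s["position"],s["force"])
c=capture("scene");t=capture("top");a=cv2.resize(c["image"][150:310,280:400,::-1],None,fx=3.5,fy=3.5,interpolation=cv2.INTER_CUBIC);b=cv2.resize(t["image"][130:250,235:330,::-1],(380,560));a=a[:560]
cv2.imwrite("pics/g.png",np.hstack([a,b]))
E
```

```text
11.0833 [ 0.4511599  -0.04111582  0.23447386] [ 0.65915073 -0.04550423  0.04617789]
```

View pics/g.png

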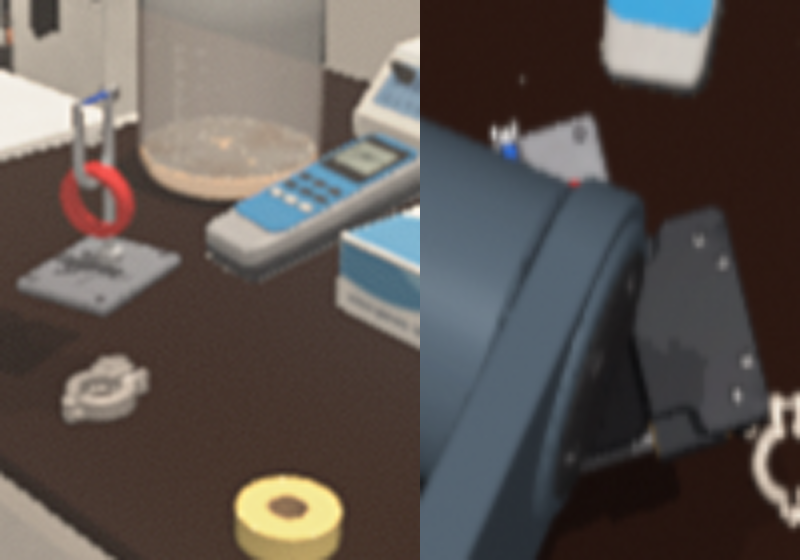

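The ring hangs round the rod at (97,200) with the blue gate shut above it at (98,97), and the tape has not moved. I wait about a second for it to settle, then hand in.

Request:
step_arm:
  steps:
    - [0,0,0,0,0,0,-1]
    - [0,0,0,0,0,0,-1]
    - [0,0,0,0,0,0,-1]
    - [0,0,0,0,0,0,-1]
    - [0,0,0,0,0,0,-1]
    - [0,0,0,0,0,0,-1]
    - [0,0,0,0,0,0,-1]
    - [0,0,0,0,0,0,-1]

```text
time_s: 11.85
position: [0.4499, -0.0411, 0.2345]
tcp_rot: [[-0.956, -0.293, 0.0], [-0.293, 0.956, -0.0], [0.0, -0.0, -1.0]]
force: [0.1, 0.8, 0.1]
opening: 1.001
grasp_force: 0.0
```

```bash
python3 -c "
from rig import *
print(hand_in())"
```

```text
the job is handed in; nothing more can be done
None
```

The red ring hangs on the hook with the blue gate shut above it, the tape roll was not touched, and the job was handed in at about 12 s; no verdict was returned.

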